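Show the apprentice the hammer and the block

TASK

Show the new apprentice which tool to use and where: with the fingertips pointing straight down, point at the middle of the head of the bronze hammer in the wooden stand, about 2 cm above it, and stay there for about two seconds; then point in the same way at the middle of the top of the steel anvil block clamped in the vise, for about two seconds, and finish still pointing at it. Only point: do not touch, lift or move the tools, the stand, the vise or the block, and do not point at any of the other tools.

Things in the scene. Friction and masses are not known exactly. Their poses are not given: they have to be found in the camera images.
- hammer: Small bronze hammer standing upright, head uppermost, 198 mm tall, 0.5 kg; brown bronze double-faced head 90 mm long (along x), 31 mm across; pale wooden handle 18 x 15 mm. Its foot stands loose in one of the stand's four slots, 18 mm above the shelf; which slot varies. Origin: centre of the foot; z up the tool; x along the stand's x. 
- hammer_top (a point): Middle of the top of the bronze hammer's head, 198 mm above the hammer's foot (216 mm above the shelf); z up. The tools beside it, 62 mm away, stand 16 to 50 mm higher.
- spanner: Yellow brass single open-ended spanner standing upright, jaw uppermost, 224 mm tall, jaw 44 mm wide (along x), shank 18 x 12 mm. Its foot stands loose in one of the stand's four slots, 18 mm above the shelf; which slot varies. Origin: centre of the foot; z up the tool; x along the stand's x. 
- spanner_top (a point): Between the jaw tips of the brass spanner, 214 mm above its foot (232 mm above the shelf); z up.
- socket_wrench: Steel T-handled socket wrench standing upright, 218 mm tall, tubular shank 15 mm across, cross bar 125 mm long (along x when set down) and 10 mm thick with ball ends, its axis 206 mm above the foot. Its foot stands loose in one of the stand's four slots, 18 mm above the shelf; which slot varies. Origin: centre of the foot; z up the tool; x along the stand's x. 
- socket_wrench_top (a point): Middle of the top of the socket wrench's T, 218 mm above its foot (236 mm above the shelf); z up.
- thermometer: Thermometer standing upright, 248 mm tall: chrome sheath 15 mm across below, glass stem 12 mm across with a red column above, chrome cap. Fragile. Its foot stands loose in one of the stand's four slots, 18 mm above the shelf; which slot varies. Origin: centre of the foot; z up the tool; x along the stand's x. 
- thermometer_top (a point): Top of the thermometer's cap, 248 mm above its foot (266 mm above the shelf); z up.
- stand: Dark wooden two-tier slotted stand, fixed, 90 mm (x) by 292 mm (y) by 130 mm high, slots 62 mm apart in a row along its y (at y = -93, -31, 31, 93 mm). It may stand left or right of the vise. Origin: centre of its underside, on the shelf.
- vise: Small blue-grey bench vise, fixed, 75 mm worn steel jaws with tops 126 mm above the shelf; screw and tommy bar stick out to 145 mm on its -x side, body and bolted base to 105 mm on its +x side, base 124 mm wide. Its own flat pad behind the jaws (top 111 mm high) is not the block. Origin: on the shelf, under the middle of the jaws; z up.
- anvil_block: Bright steel anvil block clamped tight in the vise's jaws, 40 mm (x) by 50 mm (y) by 45 mm high, with small dark pin holes in its top, standing 19 mm proud of the jaws. Origin: centre of its underside; z up.
- block_top (a point): Middle of the top face of the anvil block, 145 mm above the shelf; z up.
Not all that is in view belongs to the job. Of the things like the thermometer, leave any that is blue or green; of the rest the smaller one is meant.

How it is judged:
By the outcome, as a careful person would: the job done as asked, in the order asked, and still so for the second after the job is handed in, with the robot touching nothing.
It also fails if it takes over 45 s, if anything falls off the work surface, if the arm or the gripper's body presses on something with over 40 N, if the wrist force passes 120 N, or if a joint passes its speed limit or range.

ROBOT

A 6-joint arm with a two-finger parallel gripper is mounted at the origin on the work surface. World frame = base frame: x ahead of the robot, y to its left, z up, the work surface at z = 0. Lengths are in m, angles in rad, forces in N, time in s.
With the tool pointing down it reaches from about 0.35 to 0.85 m from the base axis. Payload 8.1 kg.
Tool frame: the origin (TCP) lies between the finger pads, 19 mm behind the fingertips; this is the grasp point; z points along the fingers, y is the line along which they close (so a half turn about z gives the same grasp; the last joint's range is limited). The gripper opens to 93 mm and grips with 3 to 60 N. Pads are 15 mm wide; open, the fingers measure 128 mm over their backs; the gripper's body (75 mm by 188 mm) begins 65 mm behind the grasp point.
Start: joints at [1.209, 0.13, 1.488, -0, 1.523, -0.085], TCP at [0.164, 0.577, 0.237] pointing down, gripper open.
Joint ranges: [-2.96, 2.96], [-0.89, 2.26], [0.02, 2.5], [-1.34, 4.48], [0, 2.73], [-2.66, 2.66]. Speed limits (rad/s): [2.39, 2.39, 2.79, 3.14, 3.14, 3.14].

INTERFACE

Orientations are given as a rotation vector (axis times angle).
In Python, from plant import read_state, read_camera, close_job gives the robot as it stands. The module is installed in compiled form; this text tells all that it offers.
- The arm moves only by the tool move_arm, never from a script. Its argument "plan" is a list of rows, each a list of 7 numbers: the turn, a rotation vector about the tool's x, y, z in units of 6 degrees (1.0 is 6 degrees), then the shift along the tool's x, y, z in units of 25 mm (1.0 is 25 mm), then the finger opening in mm, from 0 to 93. A call has exactly 10 rows; each row shifts and turns the commanded pose from where the row before left it, along the tool's axes as they then stand; what a row does not reach is not made up. A row lasts 1/10 s, in which the tool goes at most 50 mm and 8.59 degrees, less where a joint would pass 70% of its speed; a pose out of reach is approached as far as the arm can. A call is refused whole if a number of a shift passes 1 or a number of a turn 1, either way. A call with a gripper value outside its range is refused whole. The fingers move at their own pace and stop on an object; "force" is the grip in N (left out, the last holds). Time passes only in rows, so rows that do not move let the fingers close, or fill a call up. It gives the time, the measured TCP pose, the force, the opening and the grip force at its end, in the units of the state.
- read_state(): the state, without advancing time (a new reading comes with each control period).
- read_camera(name): name is "scene" or "top"; returns a dict with "frame" (480x640x3 uint8, red, green, blue), "z_map" (480x640 float32, m along the optical axis (not along the pixel's ray), 0 where there is no reading), "fx", "fy", "cx", "cy" (pixels), "rvec" (rotation vector, rad) and "tvec" (3), from world to camera coordinates, as OpenCV has them. Camera axes: x right, y down, z forward; pixel columns grow to the right and rows downward; lengths in m; the calibration is good to about 2 mm. A picture is of the moment at which its call begins.
- close_job(): hands the job in; it is judged then, once.
The state is a dict: "t": time; "q": joint angles; "dq": joint speeds; "joint_torque": joint torques, N m; "tool_pos": TCP position; "orientation": TCP orientation; "force": force on the tool from outside, world axes, zero at the start; "wrist_torque": the same for the moment, N m; "opening": finger opening in m; "gripper_force": force on a finger pad.
Only numpy, scipy, OpenCV 4.12 (cv2) and the standard library are available. Lean on these libraries where they do the work, as an engineer would, in place of code of your own. Each camera call takes 0.05 s, during which the arm holds its last target. There are 200 camera calls.

## Working session

There is one attempt and no reset: what is moved stays moved. The work goes in short steps, Python scripts to look and compute and a tool call to move; the robot and the scene stay as the last step left them, time stands still between calls to the robot, and variables do not carry over. Pictures are saved under pics/ and viewed, at most 10 in all, crops included, and the job is handed in when it is done.

Besides the shell and the picture viewer there is one more tool, called after "Emit:" by a JSON object that holds its "name" and its "arguments", one argument or row to a line. move_arm: Moves the arm, as the interface text tells. Its arguments: {"type":"object","properties":{"plan":{"type":"array","items":{"type":"array","items":{"type":"number"}}},"force":{"type":"number"}},"required":["plan"]}

```bash
mkdir -p pics
cat > h.py <<'E'
import numpy as np, cv2
from plant import read_state, read_camera, close_job
def world(c,u,v,r=1):
    z=c["z_map"][v-r:v+r+1,u-r:u+r+1]; z=np.median(z[z>0])
    p=np.array([(u-c["cx"])/c["fx"]*z,(v-c["cy"])/c["fy"]*z,z])
    R=cv2.Rodrigues(np.array(c["rvec"],float))[0]
    return R.T@(p-np.array(c["tvec"]).ravel())
def save(c,n): cv2.imwrite("pics/"+n,c["frame"][:,:,::-1])
E
python3 - <<'E'
from h import *
import pickle
for n in("scene","top"):
    c=read_camera(n);save(c,n+"1.png");pickle.dump(c,open(n+".pkl","wb"))
s=read_state();print(s["t"],s["tool_pos"],s["orientation"])
E
```

```text
0.1 [0.16374053 0.57672796 0.236509  ] [-4.33272898e-01 -3.11118746e+00  2.52839605e-03]
```

View pics/scene1.png

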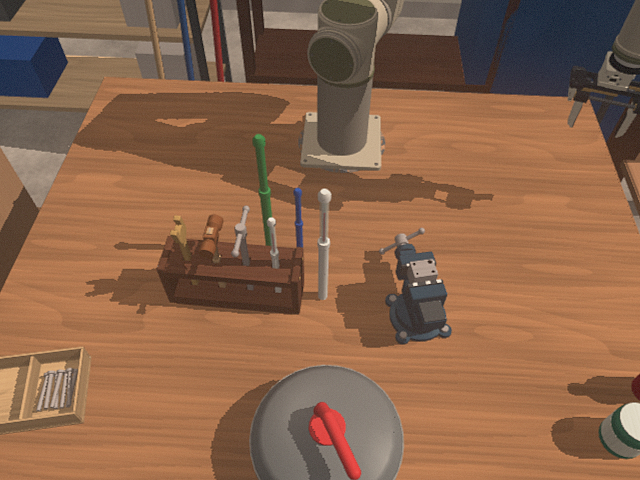

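View pics/top1.png

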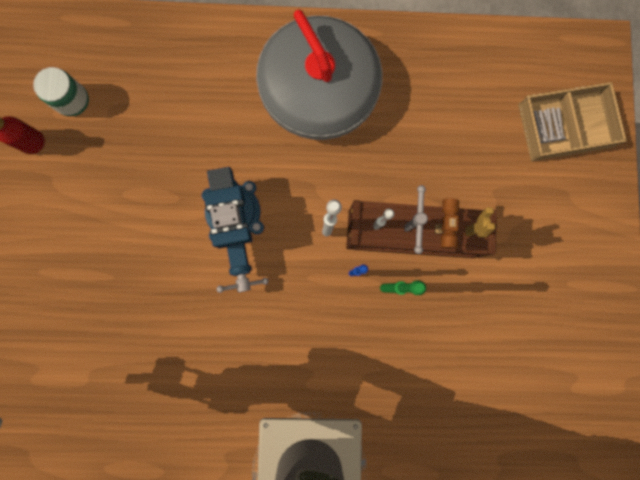

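The scene view shows the stand with, from left, the brass spanner (180,235), bronze hammer (212,235), T wrench (241,232) and thermometer (273,240). The vise with the bright block is at (425,268). In the top view the hammer head is at about (451,222) and the block at about (226,215). Next I measure both.

Run:
```python
from h import *
import pickle
c=pickle.load(open("top.pkl","rb"))
def cloud(c):
    v,u=np.mgrid[0:480,0:640];z=c["z_map"];P=np.stack([(u-c["cx"])/c["fx"]*z,(v-c["cy"])/c["fy"]*z,z],-1)
    R=cv2.Rodrigues(np.array(c["rvec"],float))[0];return (P-np.array(c["tvec"]).ravel())@R
for n in("top","scene"):
    c=pickle.load(open(n+".pkl","rb"));W=cloud(c);f=c["frame"].astype(int);ok=c["z_map"]>0
    b=(slice(150,300),slice(180,520)) if n=="top" else (slice(190,350),slice(150,460))
    w=W[b][ok[b]]
    bins=[("blk",(w[:,2]>.138)&(w[:,2]<.152)&(w[:,1]>.05)),("ham",(w[:,2]>.188)&(w[:,2]<.222))]
    for k,m in bins:
        q=w[m]
        if k=="ham":
            # print clusters by y
            h,e=np.histogram(q[:,1],np.arange(-.5,.1,.01));print(n,[(round(a,2),int(x)) for a,x in zip(e,h) if x])
        else: print(n,k,len(q),q.min(0).round(4),q.max(0).round(4),q.mean(0).round(4),cv2.minAreaRect(q[:,:2].astype(np.float32)))
    for uv in ([(451,203),(451,222),(451,243),(420,219),(485,222),(389,215),(334,206),(226,215)] if n=="top" else [(212,222),(208,250),(424,268)]):
        print(n,uv,world(c,*uv).round(4))
    x0,y0,x1,y1=(320,180,510,300) if n=="top" else (150,180,310,320)
    s=4 if n=="top" else 4
    cv2.imwrite(f"pics/{n}_c.png",cv2.resize(c["frame"][y0:y1,x0:x1,::-1],None,fx=s,fy=s,interpolation=2))
c=pickle.load(open("top.pkl","rb"));cv2.imwrite("pics/blk.png",cv2.resize(c["frame"][160:300,180:300,::-1],None,fx=4,fy=4,interpolation=2))
```

```text
top blk 539 [0.5005 0.15   0.1385] [0.549  0.2043 0.1509] [0.5241 0.1777 0.1447] ((0.5248334407806396, 0.17810921370983124), (0.04053071141242981, 0.050053443759679794), 13.011045455932617)
top [(np.float64(-0.32), 44), (np.float64(-0.31), 174), (np.float64(-0.27), 22), (np.float64(-0.26), 221), (np.float64(-0.25), 294), (np.float64(-0.24), 254), (np.float64(-0.19), 7), (np.float64(-0.18), 12), (np.float64(-0.17), 6), (np.float64(-0.16), 30), (np.float64(-0.15), 48), (np.float64(-0.13), 11), (np.float64(-0.12), 12), (np.float64(-0.09), 1), (np.float64(-0.08), 6), (np.float64(-0.04), 22), (np.float64(-0.03), 25), (np.float64(-0.02), 28)]
top (451, 203) [ 0.5481 -0.2463  0.2121]
top (451, 222) [ 0.5123 -0.245   0.2159]
top (451, 243) [ 0.4741 -0.2456  0.213 ]
top (420, 219) [ 0.5135 -0.1837  0.2351]
top (485, 222) [ 0.5134 -0.3064  0.2194]
top (389, 215) [ 0.5145 -0.1233  0.2652]
top (334, 206) [ 0.514  -0.0249  0.345 ]
top (226, 215) [0.5247 0.1751 0.1454]
scene blk 453 [0.4994 0.1475 0.138 ] [0.5488 0.2035 0.1512] [0.5263 0.175  0.1445] ((0.5240641832351685, 0.17529551684856415), (0.04321131482720375, 0.05066914111375809), 11.654505729675293)
scene [(np.float64(-0.32), 54), (np.float64(-0.31), 125), (np.float64(-0.27), 69), (np.float64(-0.26), 200), (np.float64(-0.25), 250), (np.float64(-0.24), 133), (np.float64(-0.2), 9), (np.float64(-0.19), 44), (np.float64(-0.18), 12), (np.float64(-0.17), 43), (np.float64(-0.16), 53), (np.float64(-0.15), 14), (np.float64(-0.14), 13), (np.float64(-0.13), 53), (np.float64(-0.1), 10), (np.float64(-0.09), 54), (np.float64(-0.05), 1), (np.float64(-0.04), 52), (np.float64(-0.03), 66), (np.float64(-0.02), 19)]
scene (212, 222) [ 0.487  -0.2499  0.2131]
scene (208, 250) [ 0.5549 -0.2457  0.2114]
scene (424, 268) [0.5244 0.1774 0.1456]
```

View pics/top_c.png

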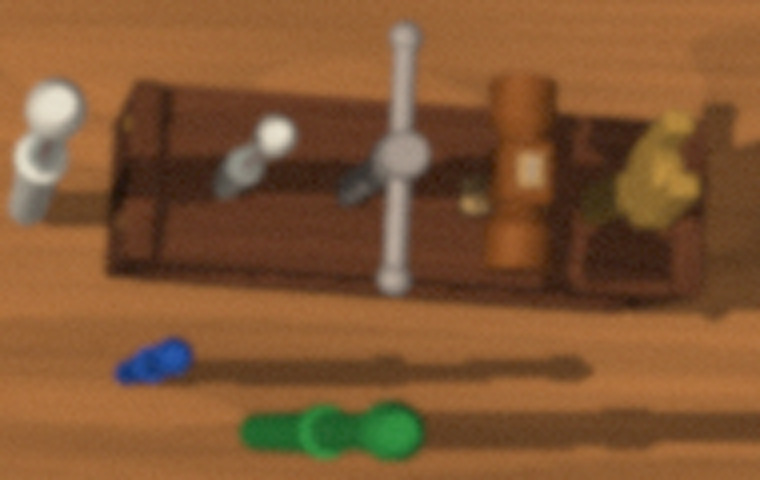

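View pics/blk.png

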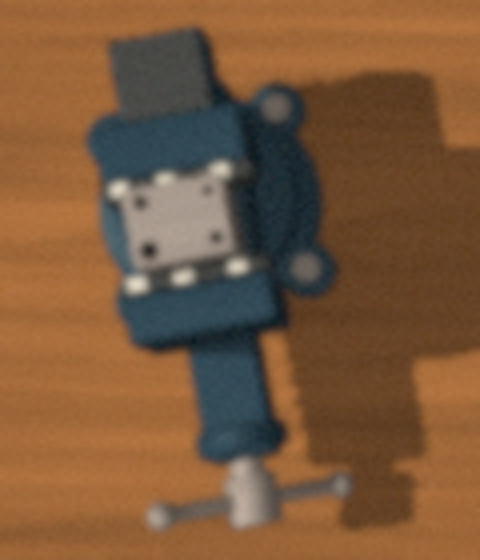

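Crops: the hammer's eye is at top-image pixel (452,222) with its head along x. The block top is centred at (225,215) with pin holes in its corners. Hammer top is (0.511,-0.247,0.216) and block top (0.5245,0.177,0.145), both agreeing with the given heights. Next: how tall the decoys are, for a safe path, and the moves in tool axes.

Run:
```python
from h import *
import pickle
for n,l in(("top",[(418,288),(386,288),(363,270),(354,272),(334,206),(314,66),(300,16)]),("scene",[(259,140),(266,210),(298,192),(298,240),(324,195),(322,298),(322,411)])):
    c=pickle.load(open(n+".pkl","rb"))
    for p in l: print(n,p,world(c,*p).round(3))
from scipy.spatial.transform import Rotation as R
s=read_state();M=R.from_rotvec(s["orientation"]).as_matrix();print(M.round(4))
```

```text
top (418, 288) [ 0.391 -0.153  0.355]
top (386, 288) [ 0.391 -0.147  0.091]
top (363, 270) [ 0.42  -0.082  0.249]
top (354, 272) [ 0.42  -0.076  0.145]
top (334, 206) [ 0.514 -0.025  0.345]
top (314, 66) [0.845 0.012 0.121]
top (300, 16) [0.925 0.042 0.168]
scene (259, 140) [ 0.398 -0.156  0.353]
scene (266, 210) [ 0.4   -0.157  0.156]
scene (298, 192) [ 0.426 -0.083  0.246]
scene (298, 240) [ 0.428 -0.087  0.093]
scene (324, 195) [ 0.52  -0.027  0.343]
scene (322, 298) [ 0.521 -0.028  0.006]
scene (322, 411) [ 0.841 -0.011  0.171]
[[-9.619e-01  2.732e-01 -6.000e-04]
 [ 2.732e-01  9.619e-01 -1.500e-03]
 [ 2.000e-04 -1.600e-03 -1.000e+00]]
```

Emit:
{"name": "move_arm", "arguments": {
  "plan": [
    [0, 0, -0.53, 0, 0, -1, 2],
    [0, 0, -0.53, 0, 0, -1, 2],
    [0, 0, -0.53, 0, 0, -1, 2],
    [0, 0, -0.53, 0, 0, -1, 2],
    [0, 0, -0.52, 0, 0, -1, 2],
    [0, 0, 0, 0, 0, -1, 2],
    [0, 0, 0, 0, 0, -1, 2],
    [0, 0, 0, 0, 0, -1, 2],
    [0, 0, 0, -1, -1, 0, 2],
    [0, 0, 0, -1, -1, 0, 2]
  ],
  "force": 3
}}

```text
t: 1.1
tool_pos: [0.214, 0.5272, 0.4378]
orientation: [-0.003, 3.141, 0.001]
force: [-0.2, -0.7, -0.2]
opening: 0.0171
gripper_force: 0.0
```

Emit:
{"name": "move_arm", "arguments": {
  "plan": [
    [0, 0, 0, -1, -1, 0, 2],
    [0, 0, 0, -1, -1, 0, 2],
    [0, 0, 0, -1, -1, 0, 2],
    [0, 0, 0, -1, -1, 0, 2],
    [0, 0, 0, -1, -1, 0, 2],
    [0, 0, 0, -1, -1, 0, 2],
    [0, 0, 0, -1, -1, 0, 2],
    [0, 0, 0, -1, -1, 0, 2],
    [0, 0, 0, -1, -1, 0, 2],
    [0, 0, 0, -1, -1, 0, 2]
  ]
}}

```text
t: 2.1
tool_pos: [0.4646, 0.2758, 0.437]
orientation: [-0.001, -3.141, 0.0]
force: [0.4, 0.7, 0.5]
opening: 0.0022
gripper_force: 0.0
```

Emit:
{"name": "move_arm", "arguments": {
  "plan": [
    [0, 0, 0, -1, -1, 0, 2],
    [0, 0, 0, -0.9, -1, 0, 2],
    [0, 0, 0, 0, -1, 0, 2],
    [0, 0, 0, 0, -1, 0, 2],
    [0, 0, 0, 0, -1, 0, 2],
    [0, 0, 0, 0, -1, 0, 2],
    [0, 0, 0, 0, -1, 0, 2],
    [0, 0, 0, 0, -1, 0, 2],
    [0, 0, 0, 0, -1, 0, 2],
    [0, 0, 0, 0, -1, 0, 2]
  ]
}}

```text
t: 3.1
tool_pos: [0.511, 0.0261, 0.437]
orientation: [-0.0, -3.141, -0.0]
force: [0.7, 0.7, 0.6]
opening: 0.0022
gripper_force: 0.0
```

Emit:
{"name": "move_arm", "arguments": {
  "plan": [
    [0, 0, 0, 0, -1, 0, 2],
    [0, 0, 0, 0, -1, 0, 2],
    [0, 0, 0, 0, -1, 0, 2],
    [0, 0, 0, 0, -1, 0, 2],
    [0, 0, 0, 0, -1, 0, 2],
    [0, 0, 0, 0, -1, 0, 2],
    [0, 0, 0, 0, -1, 0, 2],
    [0, 0, 0, 0, -1, 0, 2],
    [0, 0, 0, 0, -1, 0, 2],
    [0, 0, 0, 0, -1, 0, 2]
  ]
}}

```text
t: 4.1
tool_pos: [0.511, -0.2239, 0.4369]
orientation: [-0.001, -3.141, -0.001]
force: [0.2, -0.4, -0.4]
opening: 0.002
gripper_force: 0.0
```

Emit:
{"name": "move_arm", "arguments": {
  "plan": [
    [0, 0, 0, 0, -0.5, 0, 2],
    [0, 0, 0, 0, -0.4, 0, 2],
    [0, 0, 0, 0, 0, 0.8, 2],
    [0, 0, 0, 0, 0, 0.8, 2],
    [0, 0, 0, 0, 0, 0.8, 2],
    [0, 0, 0, 0, 0, 0.8, 2],
    [0, 0, 0, 0, 0, 0.8, 2],
    [0, 0, 0, 0, 0, 0.7, 2],
    [0, 0, 0, 0, 0, 0.5, 2],
    [0, 0, 0, 0, 0, 0, 2]
  ]
}}

```text
t: 5.1
tool_pos: [0.5105, -0.2445, 0.3053]
orientation: [0.0, -3.139, -0.003]
force: [0.8, -0.1, -0.1]
opening: 0.0018
gripper_force: 0.0
```

Run:
```python
from h import *
a=read_camera("scene");b=read_camera("top")
A=cv2.resize(a["frame"][130:320,130:330],(600,570));B=cv2.resize(b["frame"][180:300,380:520],(600,514))
save({"frame":A},"s2.png");save({"frame":B},"t2.png")
print(read_state()["tool_pos"])
```

```text
[ 0.51129732 -0.24523228  0.30795427]
```

View pics/s2.png

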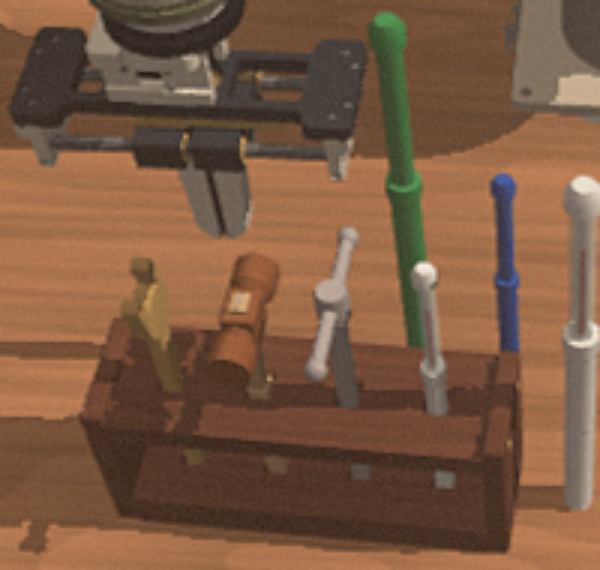

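The fingertips (233,235 in the crop) hang above the hammer's eye (240,300), clear of the neighbours. I lower them to 2 cm above the head and hold.

Emit:
{"name": "move_arm", "arguments": {
  "plan": [
    [0, 0, 0, 0, -0.05, 0.5, 2],
    [0, 0, 0, 0, 0, 0.5, 2],
    [0, 0, 0, 0, 0, 0.5, 2],
    [0, 0, 0, 0, 0, 0.4, 2],
    [0, 0, 0, 0, 0, 0.2, 2],
    [0, 0, 0, 0, 0, 0, 2],
    [0, 0, 0, 0, 0, 0, 2],
    [0, 0, 0, 0, 0, 0, 2],
    [0, 0, 0, 0, 0, 0, 2],
    [0, 0, 0, 0, 0, 0, 2]
  ]
}}

```text
t: 6.2
tool_pos: [0.5114, -0.2468, 0.2554]
orientation: [0.0, 3.141, -0.001]
force: [-0.7, -0.9, -0.2]
opening: 0.0019
gripper_force: 0.0
```

Emit:
{"name": "move_arm", "arguments": {
  "plan": [
    [0, 0, 0, 0, 0, 0, 2],
    [0, 0, 0, 0, 0, 0, 2],
    [0, 0, 0, 0, 0, 0, 2],
    [0, 0, 0, 0, 0, 0, 2],
    [0, 0, 0, 0, 0, 0, 2],
    [0, 0, 0, 0, 0, 0, 2],
    [0, 0, 0, 0, 0, 0, 2],
    [0, 0, 0, 0, 0, 0, 2],
    [0, 0, 0, 0, 0, 0, 2],
    [0, 0, 0, 0, 0, 0, 2]
  ]
}}

```text
t: 7.2
tool_pos: [0.5112, -0.2467, 0.2549]
orientation: [-0.0, -3.142, -0.0]
force: [-0.0, 0.1, -0.8]
opening: 0.0021
gripper_force: 0.0
```

Run:
```python
from h import *
a=read_camera("scene");save({"frame":cv2.resize(a["frame"][130:320,130:330],(600,570))},"s3.png");print(read_state()["tool_pos"])
```

```text
[ 0.51116507 -0.24670105  0.25491498]
```

View pics/s3.png

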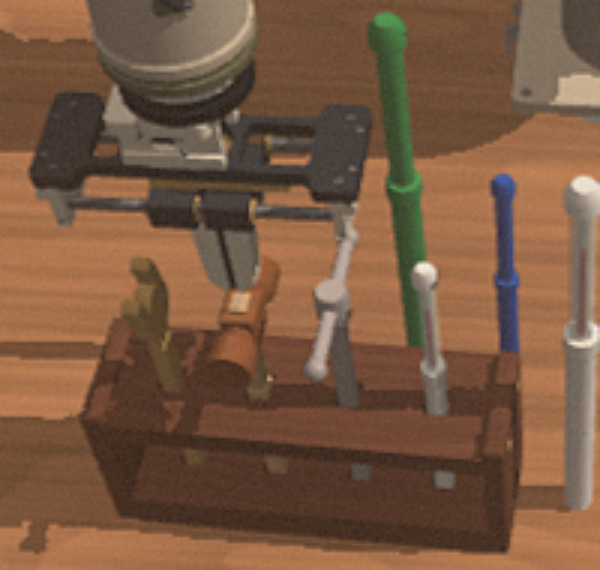

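The fingertips are just above the hammer's eye (240,290) and nothing has moved; the spanner only lies in shadow. I hold a little longer, then rise and go to the block.

Emit:
{"name": "move_arm", "arguments": {
  "plan": [
    [0, 0, 0, 0, 0, 0, 2],
    [0, 0, 0, 0, 0, 0, 2],
    [0, 0, 0, 0, 0, 0, 2],
    [0, 0, 0, 0, 0, 0, 2],
    [0, 0, 0, 0, 0, 0, 2],
    [0, 0, 0, 0, 0, 0, 2],
    [0, 0, 0, 0, 0, 0, 2],
    [0, 0, 0, 0, 0, -0.5, 2],
    [0, 0, 0, 0, 0, -0.8, 2],
    [0, 0, 0, 0, 0, -1, 2]
  ]
}}

```text
t: 8.25
tool_pos: [0.5108, -0.2465, 0.313]
orientation: [-0.001, -3.14, -0.001]
force: [0.7, -0.0, 0.2]
opening: 0.0022
gripper_force: 0.0
```

Emit:
{"name": "move_arm", "arguments": {
  "plan": [
    [0, 0, 0, 0, 0, -1, 2],
    [0, 0, 0, 0, 0, -1, 2],
    [0, 0, 0, 0, 0, -1, 2],
    [0, 0, 0, 0, 0, -1, 2],
    [0, 0, 0, 0, 0, -1, 2],
    [0, 0, 0, 0, 0.5, 0, 2],
    [0, 0, 0, 0, 1, 0, 2],
    [0, 0, 0, 0, 1, 0, 2],
    [0, 0, 0, 0, 1, 0, 2],
    [0, 0, 0, 0, 1, 0, 2]
  ]
}}

```text
t: 9.25
tool_pos: [0.5108, -0.1327, 0.4372]
orientation: [-0.0, -3.141, -0.0]
force: [0.3, -0.4, -0.2]
opening: 0.0021
gripper_force: 0.0
```

Emit:
{"name": "move_arm", "arguments": {
  "plan": [
    [0, 0, 0, 0, 1, 0, 2],
    [0, 0, 0, 0, 1, 0, 2],
    [0, 0, 0, 0, 1, 0, 2],
    [0, 0, 0, 0, 1, 0, 2],
    [0, 0, 0, 0, 1, 0, 2],
    [0, 0, 0, 0, 1, 0, 2],
    [0, 0, 0, 0, 1, 0, 2],
    [0, 0, 0, 0, 1, 0, 2],
    [0, 0, 0, -0.25, 1, 0, 2],
    [0, 0, 0, -0.25, 1, 0, 2]
  ]
}}

```text
t: 10.25
tool_pos: [0.5233, 0.1173, 0.4374]
orientation: [-0.0, -3.142, -0.0]
force: [-0.5, -0.4, 0.2]
opening: 0.002
gripper_force: 0.0
```

Emit:
{"name": "move_arm", "arguments": {
  "plan": [
    [0, 0, 0, -0.05, 0.9, 0, 2],
    [0, 0, 0, 0, 0.9, 0, 2],
    [0, 0, 0, 0, 0.6, 0.5, 2],
    [0, 0, 0, 0, 0, 1, 2],
    [0, 0, 0, 0, 0, 1, 2],
    [0, 0, 0, 0, 0, 1, 2],
    [0, 0, 0, 0, 0, 1, 2],
    [0, 0, 0, 0, 0, 1, 2],
    [0, 0, 0, 0, 0, 1, 2],
    [0, 0, 0, 0, 0, 0.5, 2]
  ]
}}

```text
t: 11.25
tool_pos: [0.5233, 0.1755, 0.2587]
orientation: [-0.001, -3.137, 0.002]
force: [-0.0, -0.5, -0.5]
opening: 0.002
gripper_force: 0.0
```

Run:
```python
from h import *
a=read_camera("scene");save({"frame":cv2.resize(a["frame"][170:360,350:500],(450,570))},"s4.png");print(read_state()["tool_pos"])
```

```text
[0.52294679 0.17537819 0.25748476]
```

View pics/s4.png

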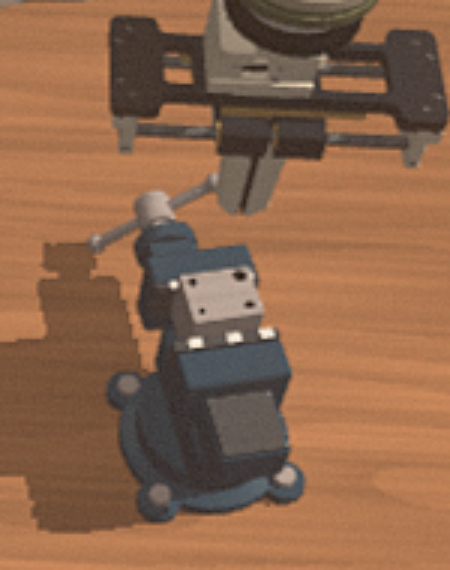

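The fingertips (240,210) are above the block (220,293), in line with it once lowered. I go down to 2 cm above it.

Emit:
{"name": "move_arm", "arguments": {
  "plan": [
    [0, 0, 0, -0.05, 0.05, 0.6, 2],
    [0, 0, 0, 0, 0, 0.6, 2],
    [0, 0, 0, 0, 0, 0.6, 2],
    [0, 0, 0, 0, 0, 0.6, 2],
    [0, 0, 0, 0, 0, 0.4, 2],
    [0, 0, 0, 0, 0, 0.15, 2],
    [0, 0, 0, 0, 0, 0, 2],
    [0, 0, 0, 0, 0, 0, 2],
    [0, 0, 0, 0, 0, 0, 2],
    [0, 0, 0, 0, 0, 0, 2]
  ]
}}

```text
t: 12.3
tool_pos: [0.5267, 0.1772, 0.1895]
orientation: [0.0, 3.14, 0.0]
force: [0.6, -0.3, -0.2]
opening: 0.0021
gripper_force: 0.0
```

Emit:
{"name": "move_arm", "arguments": {
  "plan": [
    [0, 0, 0, 0, 0, 0, 2],
    [0, 0, 0, 0, 0, 0, 2],
    [0, 0, 0, 0, 0, 0, 2],
    [0, 0, 0, 0, 0, 0, 2],
    [0, 0, 0, 0, 0, 0, 2],
    [0, 0, 0, 0, 0, 0, 2],
    [0, 0, 0, 0, 0, 0, 2],
    [0, 0, 0, 0, 0, 0, 2],
    [0, 0, 0, 0, 0, 0, 2],
    [0, 0, 0, 0, 0, 0, 2]
  ]
}}

```text
t: 13.3
tool_pos: [0.5263, 0.177, 0.1887]
orientation: [0.001, 3.142, 0.0]
force: [0.3, 0.2, 0.2]
opening: 0.002
gripper_force: 0.0
```

Run:
```python
from h import *
a=read_camera("scene");save({"frame":cv2.resize(a["frame"][130:360,130:500],(800,497))},"s5.png");print(read_state()["tool_pos"])
```

```text
[0.52630906 0.17706071 0.18869046]
```

View pics/s5.png

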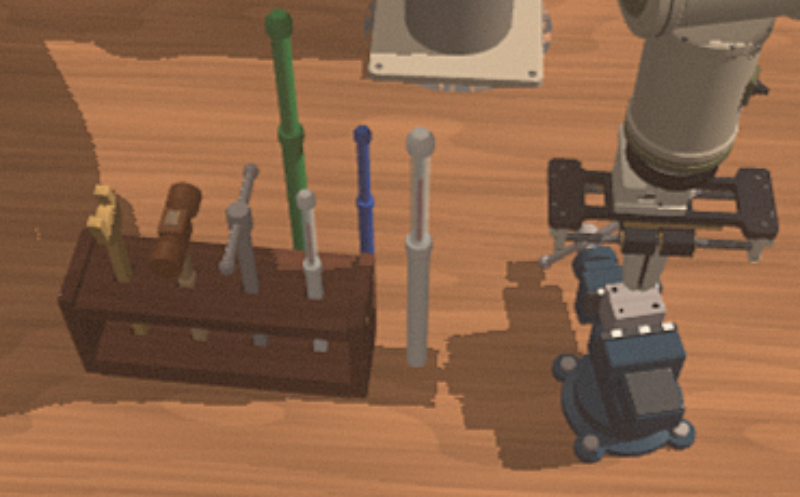

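The fingertips are over the block, about 25 mm up, and the other tools are undisturbed. A small trim down, then I hold.

Emit:
{"name": "move_arm", "arguments": {
  "plan": [
    [0, 0, 0, 0.06, 0, 0.18, 2],
    [0, 0, 0, 0, 0, 0, 2],
    [0, 0, 0, 0, 0, 0, 2],
    [0, 0, 0, 0, 0, 0, 2],
    [0, 0, 0, 0, 0, 0, 2],
    [0, 0, 0, 0, 0, 0, 2],
    [0, 0, 0, 0, 0, 0, 2],
    [0, 0, 0, 0, 0, 0, 2],
    [0, 0, 0, 0, 0, 0, 2],
    [0, 0, 0, 0, 0, 0, 2]
  ]
}}

```text
t: 14.35
tool_pos: [0.5248, 0.1771, 0.1842]
orientation: [0.0, 3.142, 0.0]
force: [0.3, -0.5, -0.4]
opening: 0.0018
gripper_force: 0.0
```

Emit:
{"name": "move_arm", "arguments": {
  "plan": [
    [0, 0, 0, 0, 0, 0, 2],
    [0, 0, 0, 0, 0, 0, 2],
    [0, 0, 0, 0, 0, 0, 2],
    [0, 0, 0, 0, 0, 0, 2],
    [0, 0, 0, 0, 0, 0, 2],
    [0, 0, 0, 0, 0, 0, 2],
    [0, 0, 0, 0, 0, 0, 2],
    [0, 0, 0, 0, 0, 0, 2],
    [0, 0, 0, 0, 0, 0, 2],
    [0, 0, 0, 0, 0, 0, 2]
  ]
}}

```text
t: 15.35
tool_pos: [0.5248, 0.177, 0.1842]
orientation: [0.001, 3.142, 0.0]
force: [-1.2, 0.4, 0.4]
opening: 0.002
gripper_force: 0.0
```

```bash
python3 -c "
from plant import *
s=read_state();print(s['t'],s['tool_pos'],s['force']);print(close_job())"
```

```text
15.35 [0.52482902 0.17703731 0.18419179] [-1.16606427  0.36971828  0.3795844 ]
the job is handed in; nothing more can be done
None
```

I pointed at the bronze hammer's head from about 2 cm above for just over two seconds, then at the anvil block the same way, finishing there at 15.4 s; no contact showed in the force readings or pictures, and the job is handed in.

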